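# Tug-test a clamping bolt in a T-slot plate

## Robot

A 6-joint arm with a two-finger parallel gripper is mounted at the origin on the work surface. World frame = base frame: x ahead of the robot, y to its left, z up, the work surface at z = 0. Lengths are in m, angles in rad, forces in N, time in s.
With the tool pointing down it reaches from about 0.275 to 0.85 m from the base axis. Payload 19 kg.
Tool frame: the origin (TCP) lies between the finger pads; the fingertips stand 11 mm ahead of it and the grasp point (between the pads) lies 8 mm behind it; z points along the fingers, y is the line along which they close (so a half turn about z gives the same grasp; the last joint's range is limited). The gripper opens to 85 mm and grips with 20 to 120 N. Pads are 22 mm wide; open, the fingers measure 114 mm over their backs; the gripper's body (76 mm by 85 mm) begins 54 mm behind the grasp point. The pads swing forward as they close: fully open they stand 13 mm farther back than shut.
Start: joints at [-1.266, 0.15, 1.437, -0, 1.554, -0.134], TCP at [0.244, -0.521, 0.242] pointing down, gripper open.
Joint ranges: [-2.8, 2.8], [-0.68, 2.1], [0.12, 2.68], [-1.39, 4.53], [0.16, 2.79], [-2.81, 2.81]. Speed limits (rad/s): [1.89, 1.89, 2.22, 3.01, 3.01, 3.01].

## Interface

Orientations are given as a unit quaternion [x, y, z, w].
In Python, from bench import arm gives the robot as it stands. The module is installed in compiled form; this text tells all that it offers.
- The arm moves only by the tool move_arm, never from a script. Its arguments are lists of equal length, an entry for each row: "twist": the turn, a rotation vector about the tool's x, y, z in rad, a list of three; "xyz": the shift along the tool's x, y, z in mm, a list of three; "claw": the opening, from 0 (shut) to 1 (fully open). A call has 1 to 10 rows; each row shifts and turns the commanded pose from where the row before left it, along the tool's axes as they then stand; what a row does not reach is not made up. A row lasts 1/12 s, in which the tool goes at most 41.7 mm and 7.16 degrees, less where a joint would pass 70% of its speed; a pose out of reach is approached as far as the arm can. A call is refused whole if a number of a shift passes 41.7 or a number of a turn 0.125, either way. A call with a gripper value outside its range is refused whole. The fingers move at their own pace and stop on an object; "newtons" is the grip in N (left out, the last holds). Time passes only in rows, so rows that do not move let the fingers close. It gives the time, the measured TCP pose, the force, the opening and the grip force at its end, in the units of the state.
- arm.sense(): the state, without advancing time (a new reading comes with each control period).
- arm.capture(name): name is "side" or "top"; returns a dict with "color" (480x640x3 uint8, blue, green, red), "mtx" (3x3 intrinsics, pixels), "k1" (the pictures are not rectified: a ray, as slopes to the right and down, at radius r is drawn at 1 + k1 r^2 times it, then the intrinsics apply), "R" (3x3) and "t" (3): a world point X has camera coordinates R X + t. Camera axes: x right, y down, z forward; pixel columns grow to the right and rows downward; lengths in m; the calibration is good to about 2 mm. A picture is of the moment at which its call begins. There is no depth.
- arm.job_done(): hands the job in; it is judged then, once.
The state is a dict: "time": time; "joint_pos": joint angles; "joint_velocities": joint speeds; "joint_efforts": joint torques, N m; "tool_pos": TCP position; "ee_rot": TCP orientation; "ft_force": force on the tool from outside, world axes, zero at the start; "moment": the same for the moment, N m; "finger_gap": opening from 0.0 (shut) to 1.0 (fully open); "grip_force": force on a finger pad.
Only numpy, scipy, OpenCV 4.12 (cv2) and the standard library are available. Lean on these libraries where they do the work, as an engineer would, in place of code of your own. Each camera call takes 0.05 s, during which the arm holds its last target. There are 200 camera calls.

## Task

Take the orange-knobbed clamping bolt from the wooden rack, lower its head into the square pocket of the aluminium T-slot plate and slide it gently along the slot until it meets the red end stop. There, confirm that it is caught by tugging it straight up with a steady pull of about 15 N (never above 25 N) for two seconds, then let it back down and leave it standing upright against the stop. Leave the blue bolt and everything else on the bench as it is.

Things in the scene. Friction and masses are not known exactly. Their poses are not given: they have to be found in the camera images.
- bolt: the bolt to fit: orange round knob on a steel T-bolt, upright, 70 mm tall, about 0.14 kg. Origin at the centre of its underside, z up along its axis. From below: round steel head dia 26 x 8 mm (z 0 to 8), steel shank dia 12 (z 8 to 40), knob dia 34 x 30 mm (z 40 to 70). It is round, its yaw means nothing.
- bolt_grip (a point): centre of the orange knob, on the bolt's axis 55 mm above its origin: where to pinch it (34 mm wide, from above)
- spare: an identical bolt with a blue knob, in the rack's other large hole; same origin and sizes. To be left alone.
- rack: fixed wooden block 200 x 70 x 40 mm (its x, y, z), origin at the centre of its underside. Two holes dia 31, 20 mm deep, at x = -50 and +50 mm of its frame, hold the two bolts standing loosely on their heads (either way round), so each bolt's underside is 20 mm above the rack's; a small empty hole between. It stands on rubber feet, 1 to 10 mm above the bench.
- track: fixed aluminium T-slot plate 90 x 200 x 30 mm (x, y, z), origin at the centre of its underside, the slot along its y axis at x = 0. Pocket at its -y end, red end stop at its +y end. From the pocket a channel 34 mm wide (floor z = 10) runs to +y under two lips. The red stop block (16 mm wide, z 30 to 38) fills the slot from y = +56 mm on. On feet, underside 1 to 10 mm above the bench.
- lips: two aluminium lips over the channel (part of the plate, frame as track), y = -46 to +100 mm, 8 mm thick. Between them a slot 16 mm wide for the shank, its mouth flared from y = -46 to -30. They are shimmed: undersides at z = 22 to 28 mm, different each time and not measured, so the 8 mm head has 4 to 10 mm of play in height. Pulled up, they yield about 1 mm per 20 N.
- pocket (a point): centre of the pocket mouth at the top face of the plate (z = 30, y = -68 mm in the frame of the plate). The pocket is 40 mm in x and 44 mm in y (y -90 to -46), its floor, like the channel floor, at z = 10 mm
- home (a point): where the bolt's origin is when its head stands on the channel floor and its shank touches the red end stop: y = +50, z = 10 mm in the frame of the plate
- oil: dark brown oil bottle, dia 64, 170 mm tall, loose bystander; origin at its underside
- tin: open steel tin, dia 80, 60 mm tall, loose bystander; origin at its underside
- offcut: pale wood offcut 110 x 45 x 22 mm, loose bystander; origin at its underside
- offcut2: small plywood offcut 70 x 50 x 22 mm, loose bystander; origin at its underside
- sander: green sanding block 100 x 60 x 36 mm, loose bystander; origin at its underside
- driver: screwdriver with red handle, 190 mm long, about 30 mm high, lying between rack and plate, loose bystander

How it is judged:
By the outcome, as a careful person would: the job done as asked, in the order asked, and still so for the second after the job is handed in, with the robot touching nothing.
It also fails if it takes over 64 s, if anything falls off the work surface, if the arm or the gripper's body presses on something with over 40 N, if the wrist force passes 120 N, or if a joint passes its speed limit or range.

## Working session

There is one attempt and no reset: what is moved stays moved. The work goes in short steps, Python scripts to look and compute and a tool call to move; the robot and the scene stay as the last step left them, time stands still between calls to the robot, and variables do not carry over. Pictures are saved under pics/ and viewed, at most 10 in all, crops included, and the job is handed in when it is done.

Besides the shell and the picture viewer there is one more tool, called after ">>>" as a command line: name --argument value ..., lists and objects as JSON in quotes. move_arm: Moves the arm, as the interface text tells. Its arguments: {"type":"object","properties":{"twist":{"type":"array"},"xyz":{"type":"array"},"claw":{"type":"array"},"newtons":{"type":"number"}},"required":["twist","xyz","claw"]}

```bash
mkdir -p pics; python3 - <<'E'
from bench import arm
import cv2,pickle
s=arm.sense();print(s)
for n in("top","side"):
    c=arm.capture(n);cv2.imwrite(f"pics/{n}0.png",c["color"]);pickle.dump(c,open(n+"0.pkl","wb"));print(n,c["mtx"],c["k1"],c["R"],c["t"])
E
```

```text
{'time': 0.0, 'joint_pos': array([-1.26601225e+00,  1.50942682e-01,  1.43800569e+00,  3.92410813e-05,
        1.55377980e+00, -1.34015856e-01]), 'joint_velocities': array([-3.19725889e-04, -5.58612204e-04, -5.35125491e-05,  3.88560495e-04,
        8.02748971e-05,  9.65228557e-04]), 'joint_efforts': array([-3.28952810e-04, -7.13054895e+01, -5.70865059e+01, -1.78158293e-04,
        9.08211165e-03,  1.62330917e-06]), 'tool_pos': array([ 0.24420895, -0.52032063,  0.24171274]), 'ee_rot': array([ 9.76028136e-01,  2.17643642e-01, -2.88727958e-05, -5.67365052e-04]), 'ft_force': array([ 0.00100877, -0.59796236, -0.20917307]), 'moment': array([-0.00379886,  0.02680059,  0.00265388]), 'grip_force': 0.0, 'finger_gap': 1.0020358058292071}
top [[511.39655673   0.         319.63873254]
 [  0.         511.39655673 247.62541058]
 [  0.           0.           1.        ]] -0.12166236003604315 [[-2.73446822e-03 -9.99617496e-01  2.75206216e-02]
 [-9.95851806e-01  2.19114827e-04 -9.09897362e-02]
 [ 9.09489021e-02 -2.76552693e-02 -9.95471488e-01]] [-0.02045052  0.56396891  1.31708862]
side [[460.87200179   0.         320.26204366]
 [  0.         460.87200179 242.72843501]
 [  0.           0.           1.        ]] -0.018396841467974132 [[ 0.91151933 -0.41125263  0.00194524]
 [-0.32116708 -0.714788   -0.62123251]
 [ 0.25687394  0.56564069 -0.78362388]] [-0.51366149  0.22642904  0.92655135]
```

View pics/top0.png

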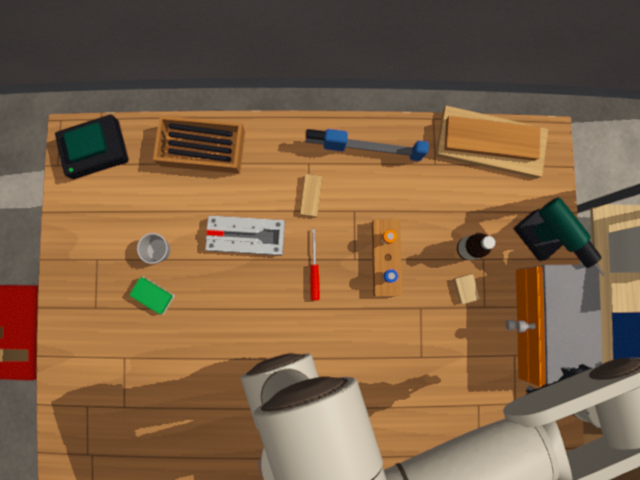

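View pics/side0.png

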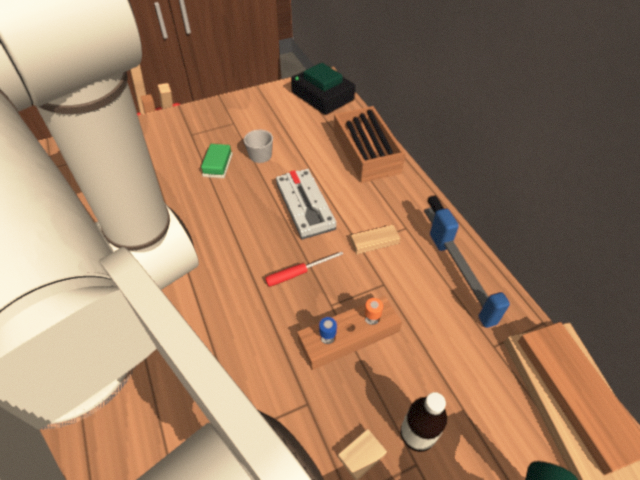

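The top view shows the orange knob at (390,236), the blue knob at (391,276), the plate around (245,236) with its pocket on the right (268,237) and its red stop on the left (215,234), and the driver at (314,265). The side view agrees: orange (374,310), plate (305,203).

```bash
cat >h.py <<'E'
import cv2,numpy as np,pickle
def ray(c,uv):
    m=c["mtx"];d=(np.array(uv,float).reshape(-1,2)-m[:2,2])/[m[0,0],m[1,1]]
    p=d.copy()
    for _ in range(20): p=d/(1+c["k1"]*(p**2).sum(1,keepdims=True))
    D=np.c_[p,np.ones(len(p))]@c["R"]; return -c["R"].T@c["t"],D
def onz(c,uv,z):
    o,D=ray(c,uv); return o+D*((z-o[2])/D[:,2:3])
def tri(c1,u1,c2,u2):
    o,D=ray(c1,u1);p,E=ray(c2,u2);D=D[0];E=E[0]
    s=np.linalg.lstsq(np.c_[D,-E],p-o,rcond=None)[0];a=o+s[0]*D;b=p+s[1]*E
    return (a+b)/2,np.linalg.norm(a-b)
def px(c,X):
    X=np.atleast_2d(X);q=X@c["R"].T+c["t"];q=q[:,:2]/q[:,2:];q=q*(1+c["k1"]*(q**2).sum(1,keepdims=True))
    return q*[c["mtx"][0,0],c["mtx"][1,1]]+c["mtx"][:2,2]
def blob(c,lo,hi,box):
    x0,y0,x1,y1=box;h=cv2.cvtColor(c["color"],cv2.COLOR_BGR2HSV)[y0:y1,x0:x1]
    m=cv2.inRange(h,np.array(lo),np.array(hi))
    n,l,s,ce=cv2.connectedComponentsWithStats(m);i=1+s[1:,4].argmax()
    cs,_=cv2.findContours((l==i).astype(np.uint8),cv2.RETR_EXTERNAL,cv2.CHAIN_APPROX_NONE)
    return ce[i]+[x0,y0],s[i],cs[0].reshape(-1,2)+[x0,y0]
E
python3 - <<'E'
from h import *
T=pickle.load(open("top0.pkl","rb"));S=pickle.load(open("side0.pkl","rb"))
for n,lo,hi,bt,bs in[("orange",(5,190,200),(14,255,255),(380,225,400,247),(362,295,386,325)),("blue",(100,120,60),(125,255,255),(380,265,402,287),(315,313,340,345)),("red",(0,170,100),(4,255,255),(200,225,245,245),(285,165,303,190))]:
    a,sa,_=blob(T,lo,hi,bt);b,sb,_=blob(S,lo,hi,bs);print(n,a,sa,b,sb,*tri(T,a,S,b))
c,s,k=blob(T,(0,0,110),(179,70,255),(195,205,295,265))
r=cv2.minAreaRect(onz(T,k,.035)[:,:2].astype(np.float32)*1000);print("plate",s,r,cv2.boxPoints(r))
t=cv2.resize(T["color"][205:310,195:410],None,fx=3.7,fy=3.7,interpolation=cv2.INTER_CUBIC)
s=cv2.resize(S["color"][160:370,260:410],None,fx=2.8,fy=2.8,interpolation=cv2.INTER_CUBIC)
cv2.imwrite("pics/c1.png",t);cv2.imwrite("pics/c2.png",s)
E
```

```text
Traceback (most recent call last):
  File "h.py", line 19, in blob
    n,l,s,ce=cv2.connectedComponentsWithStats(m);i=1+s[1:,4].argmax()
                                                     ~~~~~~~~~~~~~~^^
ValueError: attempt to get argmax of an empty sequence
```

```bash
cat > m.py <<'E'
from h import *
T=pickle.load(open("top0.pkl","rb"));S=pickle.load(open("side0.pkl","rb"))
hs=lambda c:cv2.cvtColor(c["color"],cv2.COLOR_BGR2HSV)
print(hs(T)[236,382:400].tolist(),hs(S)[300:325:2,374].tolist(),hs(T)[234,205:235:3].tolist())
t=cv2.resize(T["color"][205:310,195:410],None,fx=3.7,fy=3.7,interpolation=cv2.INTER_CUBIC)
s=cv2.resize(S["color"][160:370,260:410],None,fx=2.8,fy=2.8,interpolation=cv2.INTER_CUBIC)
cv2.imwrite("pics/c1.png",t);cv2.imwrite("pics/c2.png",s)
for n,lo,hi,bt,bs in[("orange",(5,185,215),(12,255,255),(380,225,400,247),(362,295,386,325)),("blue",(100,120,60),(125,255,255),(380,265,402,287),(315,313,340,345)),("red",(0,170,100),(4,255,255),(200,225,245,245),(285,165,303,190))]:
  try:
    a,sa,_=blob(T,lo,hi,bt);b,sb,_=blob(S,lo,hi,bs);print(n,a,sa,b,sb,*tri(T,a,S,b))
  except Exception as e: print(n,e)
c,s,k=blob(T,(0,0,110),(179,70,255),(195,205,295,265))
r=cv2.minAreaRect(onz(T,k,.035)[:,:2].astype(np.float32)*1000);print("plate",s,r,cv2.boxPoints(r))
E
python3 m.py
```

```text
[[13, 209, 105], [14, 255, 154], [16, 255, 217], [17, 255, 228], [16, 221, 222], [11, 104, 201], [11, 28, 180], [14, 16, 176], [14, 16, 176], [15, 15, 174], [10, 33, 180], [12, 102, 203], [16, 217, 223], [18, 255, 226], [19, 255, 216], [16, 187, 194], [15, 173, 186], [15, 170, 186]] [[10, 151, 246], [12, 57, 207], [17, 45, 202], [15, 46, 201], [11, 125, 236], [11, 173, 251], [11, 178, 248], [10, 183, 235], [10, 182, 235], [10, 176, 235], [10, 83, 193], [16, 46, 139], [11, 114, 159]] [[12, 165, 130], [2, 231, 201], [2, 249, 202], [2, 255, 205], [0, 255, 208], [1, 255, 209], [1, 173, 177], [60, 3, 85], [15, 6, 85], [0, 3, 86]]
orange attempt to get argmax of an empty sequence
blue [389.74698795 275.73493976] [ 4  5 13 12 83] [327.4057971  329.09661836] [  5   5  16  21 207] [ 0.48849752 -0.19792224  0.07304386] 0.0010956775988972484
red [214.88461538 232.61538462] [ 7  5 17  6 78] [294.26415094 176.45283019] [ 5  6  9 12 53] [0.60262086 0.25194283 0.03923194] 0.0011372793351780563
plate [  10   11   80   39 2183] ((596.4282836914062, 174.6362762451172), (202.88536071777344, 92.33165740966797), 86.417236328125) [[544.0135   76.27678]
 [636.16473  70.50694]
 [648.8431  272.9958 ]
 [556.69183 278.76562]]
```

View pics/c1.png

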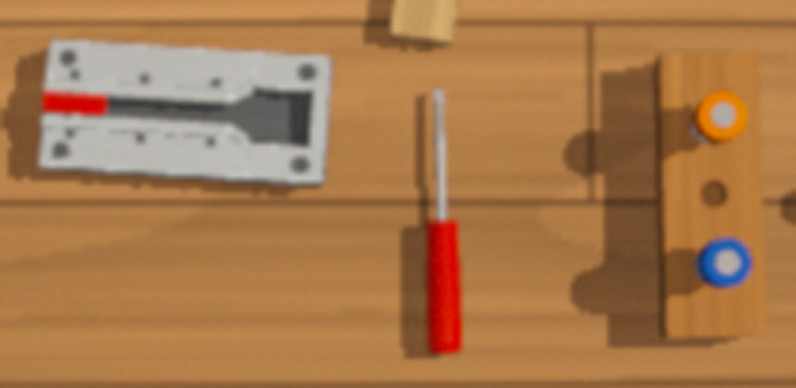

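View pics/c2.png

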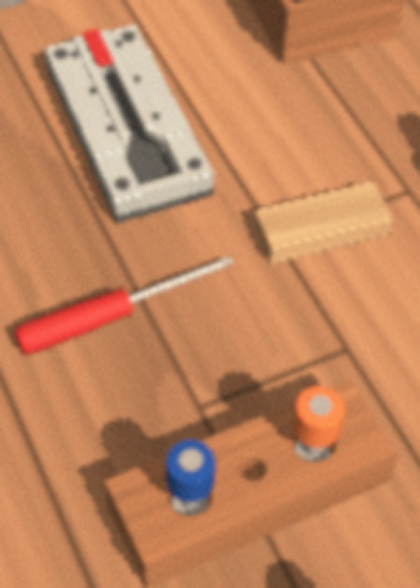

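The crops show the plate with red stop on the left (crop 75,103), pocket on the right (285,117), slot between; the orange knob at crop (721,116) has a grey cap, the driver lies between, at (440,220), well clear of the slot line below ~30 mm height.

```bash
cat >> m.py <<'E'
print("----")
for n,bt,bs in[("orange",(382,229,398,244),(366,298,382,310)),("blue",(383,268,399,284),(319,316,336,332))]:
    a,sa,_=blob(T,(0,0,150),(179,110,255),bt);b,sb,_=blob(S,(0,0,170),(179,110,255),bs);print(n,a,sa,b,sb,*tri(T,a,S,b),onz(T,a,.095),onz(S,b,.095))
print("red",onz(T,blob(T,(0,170,100),(4,255,255),(200,225,245,245))[0],.043))
a,sa,k=blob(T,(0,0,0),(179,90,115),(220,220,280,250))
print("pocket/slot dark",sa);r=onz(T,k,.035)[:,:2]*1000
ax=np.array([.0625,.998]);nx=np.array([.998,-.0625]);q=np.c_[(r-[596.4,174.6])@nx,(r-[596.4,174.6])@ax]
for lo in range(-95,60,10):
    w=q[(q[:,1]>=lo)&(q[:,1]<lo+10)]
    if len(w): print(lo,w.min(0).round(1),w.max(0).round(1))
E
python3 m.py|sed '1,/----/d'
```

```text
orange [389.90322581 235.67741935] [ 5  4  7  6 31] [373.92857143 304.19047619] [ 5  3  7  7 42] [ 0.58829075 -0.1963042   0.0943608 ] 0.001040752298582857 [[ 0.58772896 -0.19599702  0.095     ]] [[ 0.58856462 -0.19675984  0.095     ]]
blue [391.04761905 275.5       ] [ 5  4  7  8 42] [327.75675676 323.75675676] [ 6  5  7  7 37] [ 0.48860972 -0.19784203  0.0939344 ] 0.001695013079193537 [[ 0.48776266 -0.19739821  0.095     ]] [[ 0.48917598 -0.19857681  0.095     ]]
red [[0.60161589 0.25142435 0.043     ]]
pocket/slot dark [  5   9  54  15 411]
-95 [-15.8 -88. ] [ 18.4 -85.6]
-85 [-16.5 -83.3] [ 18.2 -75.2]
-75 [-16.6 -72.9] [ 17.6 -65.1]
-65 [-15.  -64.6] [ 19.4 -56.8]
-55 [-15.5 -54.4] [ 19.1 -46. ]
-45 [ -8.1 -44.4] [ 13.2 -35.1]
-35 [ -3.7 -34.3] [  7.3 -26.5]
-25 [ -4.4 -24.6] [  6.6 -16.1]
-15 [ -4.5 -14.2] [ 6.  -5.6]
-5 [-3.  -3.6] [7.8 4.2]
5 [-3.7  5. ] [ 7.5 14.7]
15 [-4.2 15.5] [ 6.8 23.3]
25 [-4.7 25.1] [ 6.2 33.8]
35 [-2.8 35.8] [ 5.5 44.2]
45 [-3.3 46.3] [ 7.3 52.3]
```

>>> move_arm --twist '[[0, 0, 0.12], [0, 0, 0.12], [0, 0, 0.12], [0, 0, 0.12], [0, 0, 0.02], [0, 0, 0], [0, 0, 0], [0, 0, 0], [0, 0, 0], [0, 0, 0]]' --xyz '[[0, 0, 0], [0, 0, 0], [0, 0, 0], [0, 0, 0], [0, 0, 0], [26, -28, 0], [26, -28, 0], [26, -28, 0], [26, -28, 0], [26, -28, 0]]' --claw '[1, 1, 1, 1, 1, 1, 1, 1, 1, 1]' --newtons 60

```text
time: 0.93
tool_pos: [0.3835, -0.3872, 0.2422]
ee_rot: [1.0, -0.029, -0.0, -0.0]
ft_force: [1.3, -0.6, 0.2]
finger_gap: 0.999
grip_force: 0.0
```

>>> move_arm --twist '[[0, 0, 0.004], [0, 0, 0], [0, 0, 0], [0, 0, 0], [0, 0, 0], [0, 0, 0], [0, 0, 0], [0, 0, 0], [0, 0, 0], [0, 0, 0]]' --xyz '[[24, -25, 6], [24, -25, 6], [24, -25, 6], [24, -25, 6], [24, -25, 6], [24, -25, 6], [24, -25, 6], [24, -25, 6], [0, 0, 0], [0, 0, 0]]' --claw '[1, 1, 1, 1, 1, 1, 1, 1, 1, 1]'

```text
time: 1.77
tool_pos: [0.5877, -0.2001, 0.1933]
ee_rot: [1.0, -0.03, -0.001, -0.0]
ft_force: [0.3, -1.8, -1.3]
finger_gap: 1.001
grip_force: 0.0
```

```bash
python3 - <<'E'
from bench import arm
from h import *
s=arm.sense();print(s["tool_pos"],s["ee_rot"],s["ft_force"])
c=arm.capture("top");cv2.imwrite("pics/t1.png",cv2.resize(c["color"][180:310,290:450],None,fx=4,fy=4))
E
```

```text
[ 0.58772065 -0.20014147  0.19327369] [ 9.99554701e-01 -2.98276294e-02 -7.59260155e-04 -3.68354803e-04] [ 0.32035581 -1.77010637 -1.26417639]
```

>>> move_arm --twist '[[0, 0, 0], [0, 0, 0], [0, 0, 0], [0, 0, 0], [0, 0, 0], [0, 0, 0], [0, 0, 0], [0, 0, 0], [0, 0, 0]]' --xyz '[[0.2, -3.8, 0], [0, 0, 22], [0, 0, 22], [0, 0, 22], [0, 0, 22], [0, 0, 15], [0, 0, 12], [0, 0, 8], [0, 0, 0]]' --claw '[1, 1, 1, 1, 1, 1, 1, 1, 1]'

```text
time: 2.57
tool_pos: [0.5868, -0.198, 0.0702]
ee_rot: [0.999, -0.033, -0.001, -0.0]
ft_force: [-0.1, -0.8, 0.5]
finger_gap: 0.998
grip_force: 0.0
```

>>> move_arm --twist '[[0, 0, 0], [0, 0, 0], [0, 0, 0], [0, 0, 0], [0, 0, 0], [0, 0, 0], [0, 0, 0], [0, 0, 0], [0, 0, 0], [0, 0, 0]]' --xyz '[[0, 0, 0], [0, 0, 0], [0, 0, 0], [0, 0, 0], [0, 0, 0], [0, 0, 0], [0, 0, 0], [0, 0, 0], [0, 0, 0], [0, 0, 0]]' --claw '[0.55, 0.45, 0.35, 0.3, 0.3, 0.3, 0.3, 0.3, 0.3, 0.3]' --newtons 50

```text
time: 3.4
tool_pos: [0.5879, -0.1977, 0.0721]
ee_rot: [0.999, -0.033, 0.001, 0.0]
ft_force: [0.3, 2.2, 5.6]
finger_gap: 0.386
grip_force: 49.0
```

>>> move_arm --twist '[[0, 0, 0], [0, 0, 0], [0, 0, 0], [0, 0, 0], [0, 0, 0], [0, 0, 0], [0, 0, 0], [0, 0, 0], [0, 0, 0], [0, 0, 0]]' --xyz '[[0, 0, -3], [0, 0, -5], [0, 0, -8], [0, 0, -8], [0, 0, -8], [0, 0, -10], [0, 0, -10], [0, 0, -8], [0, 0, 0], [0, 0, 0]]' --claw '[0.3, 0.3, 0.3, 0.3, 0.3, 0.3, 0.3, 0.3, 0.3, 0.3]'

```text
time: 4.23
tool_pos: [0.5877, -0.1979, 0.1318]
ee_rot: [0.999, -0.033, 0.0, 0.0]
ft_force: [-0.6, 0.4, -2.7]
finger_gap: 0.381
grip_force: 49.6
```

```bash
python3 - <<'E'
from bench import arm
from h import *
s=arm.sense();print(s["tool_pos"],s["ee_rot"],s["ft_force"])
S=arm.capture("side");t=arm.capture("top")["color"]
s=S["color"];a=cv2.resize(s[230:370,280:420],(560,560),interpolation=cv2.INTER_CUBIC);cv2.imwrite("pics/s2.png",a)
E
```

```text
[ 0.58770433 -0.19785233  0.1317661 ] [ 9.99468232e-01 -3.26053245e-02  3.60826924e-04  1.25501145e-04] [-0.59206984  0.37179201 -2.71698845]
```

View pics/s2.png

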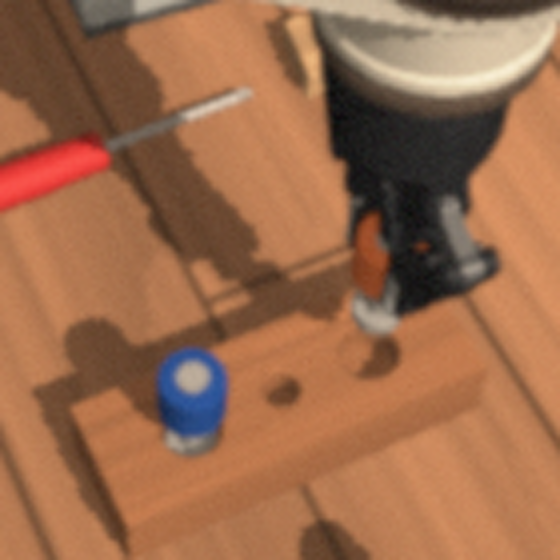

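The bolt hangs upright in the gripper, head at crop (375,312) clear of its hole; the blue bolt stands undisturbed.

>>> move_arm --twist '[[0, 0, 0], [0, 0, 0], [0, 0, 0], [0, 0, 0], [0, 0, 0], [0, 0, 0], [0, 0, 0], [0, 0, 0], [0, 0, 0], [0, 0, 0]]' --xyz '[[-1.4, -20, 0], [-1.4, -32, 0], [-1.4, -32, 0], [-1.4, -32, 0], [-1.4, -32, 0], [-1.4, -32, 0], [-1.4, -32, 0], [-1.4, -32, 0], [-1.4, -32, 0], [-1.4, -28, 0]]' --claw '[0.3, 0.3, 0.3, 0.3, 0.3, 0.3, 0.3, 0.3, 0.3, 0.3]'

```text
time: 5.17
tool_pos: [0.5929, 0.1085, 0.1307]
ee_rot: [0.999, -0.032, -0.001, -0.0]
ft_force: [0.4, 0.4, -1.4]
finger_gap: 0.385
grip_force: 49.8
```

>>> move_arm --twist '[[0, 0, 0], [0, 0, 0], [0, 0, 0], [0, 0, 0]]' --xyz '[[0, 0, 0], [0, 0, 0], [0, 0, 0], [0, 0, 0]]' --claw '[0.3, 0.3, 0.3, 0.3]'

```text
time: 5.5
tool_pos: [0.5933, 0.1056, 0.131]
ee_rot: [0.999, -0.033, -0.0, 0.0]
ft_force: [-0.1, 0.2, -1.4]
finger_gap: 0.386
grip_force: 49.9
```

```bash
python3 - <<'E'
from bench import arm
from h import *
s=arm.sense();print(s["tool_pos"],s["ee_rot"],s["ft_force"])
S=arm.capture("side");a=cv2.resize(S["color"][140:260,250:370],(600,600),interpolation=cv2.INTER_CUBIC);cv2.imwrite("pics/s3.png",a)
E
```

```text
[0.59333793 0.10562275 0.13097576] [ 9.99454973e-01 -3.30100554e-02 -2.96421263e-04  6.94479393e-05] [-0.05326579  0.22190718 -1.3901347 ]
```

View pics/s3.png

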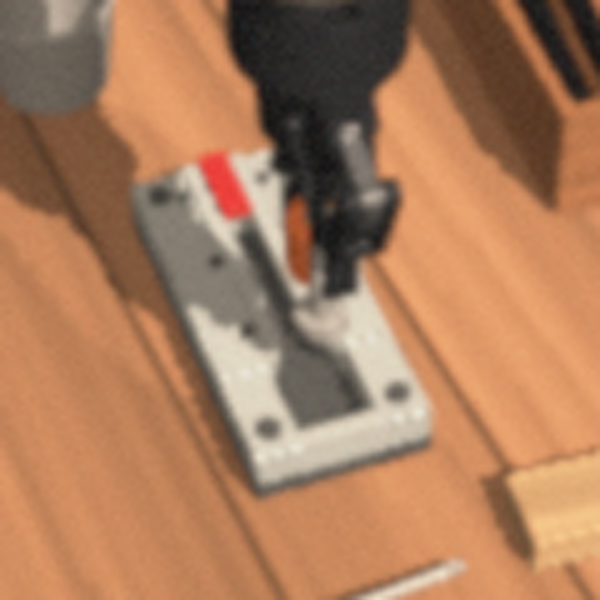

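The bolt head (crop 322,320) hangs above the plate, in front of the pocket (crop 325,375). Checking numerically that it projects over the pocket.

```bash
python3 - <<'E'
from h import *
S=pickle.load(open("side0.pkl","rb"));T=pickle.load(open("top0.pkl","rb"))
f=lambda x,y:[250+x/5,140+y/5]
print(onz(S,f(322,322),.087), onz(S,[f(280,400),f(300,427),f(368,408),f(345,357),f(285,368)],.033))
P=[[.5979+.998*a/1000+.0625*b/1000,.1742-.0625*a/1000+.998*b/1000,z] for a,b,z in[(-20,-90,.034),(20,-90,.034),(20,-46,.034),(-20,-46,.034),(0,50,.034),(0,56,.042)]]
q=px(S,P);print((q-[250,140])*5,px(S,[.5933,.1056,.087])*5-[1250,700])
E
```

```text
[[0.5930354 0.0988186 0.087    ]] [[0.57395387 0.10669236 0.033     ]
 [0.57591953 0.08707911 0.033     ]
 [0.61045449 0.08471009 0.033     ]
 [0.61391102 0.11933745 0.033     ]
 [0.58431601 0.12471229 0.033     ]]
[[294.22746764 430.10743169]
 [372.76539485 407.75055515]
 [340.55991767 344.33374628]
 [263.56291996 365.68044337]
 [238.35724758 225.1579885 ]
 [233.97943073 206.16929941]] [[316.62402407 312.08615329]]
```

>>> move_arm --twist '[[0, 0, 0], [0, 0, 0], [0, 0, 0], [0, 0, 0], [0, 0, 0], [0, 0, 0], [0, 0, 0], [0, 0, 0]]' --xyz '[[0.4, 0, 6], [0, 0, 9], [0, 0, 9], [0, 0, 9], [0, 0, 7], [0, 0, 5], [0, 0, 0], [0, 0, 0]]' --claw '[0.3, 0.3, 0.3, 0.3, 0.3, 0.3, 0.3, 0.3]'

```text
time: 6.22
tool_pos: [0.5937, 0.1065, 0.0861]
ee_rot: [0.999, -0.033, -0.0, -0.0]
ft_force: [1.3, 0.5, -1.3]
finger_gap: 0.385
grip_force: 49.9
```

>>> move_arm --twist '[[0, 0, 0], [0, 0, 0], [0, 0, 0], [0, 0, 0], [0, 0, 0], [0, 0, 0], [0, 0, 0], [0, 0, 0]]' --xyz '[[0, 0, 2], [0, 0, 2], [0, 0, 2], [0, 0, 2], [0, 0, 1], [0, 0, 1], [0, 0, 0], [0, 0, 0]]' --claw '[0.3, 0.3, 0.3, 0.3, 0.3, 0.3, 0.3, 0.3]'

```text
time: 6.88
tool_pos: [0.5938, 0.1065, 0.0763]
ee_rot: [0.999, -0.033, -0.0, -0.0]
ft_force: [-1.5, -0.0, -1.4]
finger_gap: 0.384
grip_force: 49.9
```

>>> move_arm --twist '[[0, 0, 0], [0, 0, 0], [0, 0, 0], [0, 0, 0], [0, 0, 0], [0, 0, 0], [0, 0, 0]]' --xyz '[[0, 0, 1.5], [0, 0, 1.5], [0, 0, 1.5], [0, 0, 1.5], [0, 0, 1], [0, 0, 0], [0, 0, 0]]' --claw '[0.3, 0.3, 0.3, 0.3, 0.3, 0.3, 0.3]'

```text
time: 7.47
tool_pos: [0.5938, 0.1065, 0.0693]
ee_rot: [0.999, -0.033, -0.0, -0.0]
ft_force: [-0.5, -0.1, -2.3]
finger_gap: 0.386
grip_force: 49.9
```

>>> move_arm --twist '[[0, 0, 0], [0, 0, 0], [0, 0, 0], [0, 0, 0]]' --xyz '[[0, 0, 1], [0, 0, 1], [0, 0, 0], [0, 0, 0]]' --claw '[0.3, 0.3, 0.3, 0.3]'

```text
time: 7.8
tool_pos: [0.5937, 0.1065, 0.0673]
ee_rot: [0.999, -0.033, -0.0, -0.0]
ft_force: [-0.2, -0.2, -1.1]
finger_gap: 0.385
grip_force: 49.9
```

Still free (no contact); head bottom ≈ 19 mm. Continue in 1 mm steps.

>>> move_arm --twist '[[0, 0, 0], [0, 0, 0], [0, 0, 0], [0, 0, 0]]' --xyz '[[0, 0, 1], [0, 0, 1], [0, 0, 0], [0, 0, 0]]' --claw '[0.3, 0.3, 0.3, 0.3]'

```text
time: 8.13
tool_pos: [0.5937, 0.1065, 0.0652]
ee_rot: [0.999, -0.033, -0.0, -0.0]
ft_force: [1.2, 0.0, -1.5]
finger_gap: 0.385
grip_force: 49.9
```

>>> move_arm --twist '[[0, 0, 0], [0, 0, 0], [0, 0, 0]]' --xyz '[[0, 0, 1], [0, 0, 0], [0, 0, 0]]' --claw '[0.3, 0.3, 0.3]'

```text
time: 8.38
tool_pos: [0.5938, 0.1065, 0.0643]
ee_rot: [0.999, -0.033, 0.0, -0.0]
ft_force: [0.4, -0.2, -0.9]
finger_gap: 0.384
grip_force: 50.0
```

>>> move_arm --twist '[[0, 0, 0], [0, 0, 0], [0, 0, 0]]' --xyz '[[0, 0, 1], [0, 0, 0], [0, 0, 0]]' --claw '[0.3, 0.3, 0.3]'

```text
time: 8.63
tool_pos: [0.5942, 0.1065, 0.0641]
ee_rot: [0.999, -0.033, 0.001, -0.0]
ft_force: [-1.2, 0.4, 7.1]
finger_gap: 0.382
grip_force: 50.1
```

Floor contact at TCP z ≈ 0.0642. Back off 2 mm and slide toward the slot.

>>> move_arm --twist '[[0, 0, 0], [0, 0, 0], [0, 0, 0], [0, 0, 0], [0, 0, 0], [0, 0, 0], [0, 0, 0], [0, 0, 0], [0, 0, 0]]' --xyz '[[0, 0, -1.5], [0, 0, -1.2], [0, 0, 0], [0, -4, 0], [0, -4, 0], [0, -4, 0], [0, -4, 0], [0, -4, 0], [0, 0, 0]]' --claw '[0.3, 0.3, 0.3, 0.3, 0.3, 0.3, 0.3, 0.3, 0.3]'

```text
time: 9.38
tool_pos: [0.5951, 0.1273, 0.0659]
ee_rot: [0.999, -0.032, -0.0, -0.0]
ft_force: [-0.5, 0.6, -1.4]
finger_gap: 0.38
grip_force: 49.7
```

>>> move_arm --twist '[[0, 0, 0], [0, 0, 0], [0, 0, 0], [0, 0, 0], [0, 0, 0], [0, 0, 0], [0, 0, 0]]' --xyz '[[0, -3, 0], [0, -3, 0], [0, -3, 0], [0, -3, 0], [0, -3, 0], [0, 0, 0], [0, 0, 0]]' --claw '[0.3, 0.3, 0.3, 0.3, 0.3, 0.3, 0.3]'

```text
time: 9.97
tool_pos: [0.596, 0.1416, 0.066]
ee_rot: [0.999, -0.032, -0.0, -0.0]
ft_force: [-0.3, -0.2, -0.9]
finger_gap: 0.381
grip_force: 49.7
```

>>> move_arm --twist '[[0, 0, 0], [0, 0, 0], [0, 0, 0], [0, 0, 0], [0, 0, 0], [0, 0, 0], [0, 0, 0]]' --xyz '[[0, -3, 0], [0, -4, 0], [0, -4, 0], [0, -4, 0], [0, -4, 0], [0, 0, 0], [0, 0, 0]]' --claw '[0.3, 0.3, 0.3, 0.3, 0.3, 0.3, 0.3]'

```text
time: 10.55
tool_pos: [0.5973, 0.1607, 0.066]
ee_rot: [0.999, -0.032, -0.0, -0.0]
ft_force: [0.2, -0.4, -2.0]
finger_gap: 0.383
grip_force: 49.7
```

>>> move_arm --twist '[[0, 0, 0], [0, 0, 0], [0, 0, 0], [0, 0, 0], [0, 0, 0], [0, 0, 0], [0, 0, 0], [0, 0, 0]]' --xyz '[[0, -4, 0], [0, -4, 0], [0, -4, 0], [0, -4, 0], [0, -4, 0], [0, -4, 0], [0, 0, 0], [0, 0, 0]]' --claw '[0.3, 0.3, 0.3, 0.3, 0.3, 0.3, 0.3, 0.3]'

```text
time: 11.22
tool_pos: [0.5988, 0.1845, 0.0659]
ee_rot: [0.999, -0.032, -0.0, -0.0]
ft_force: [-0.5, 1.1, -1.4]
finger_gap: 0.386
grip_force: 49.7
```

>>> move_arm --twist '[[0, 0, 0], [0, 0, 0], [0, 0, 0], [0, 0, 0], [0, 0, 0], [0, 0, 0], [0, 0, 0], [0, 0, 0], [0, 0, 0]]' --xyz '[[0, -4, 0], [0, -4, 0], [0, -4, 0], [0, -4, 0], [0, -4, 0], [0, -4, 0], [0, -4, 0], [0, -3, 0], [0, 0, 0]]' --claw '[0.3, 0.3, 0.3, 0.3, 0.3, 0.3, 0.3, 0.3, 0.3]'

```text
time: 11.97
tool_pos: [0.6009, 0.2159, 0.066]
ee_rot: [0.999, -0.032, -0.0, -0.0]
ft_force: [0.3, 0.2, -1.7]
finger_gap: 0.381
grip_force: 49.7
```

>>> move_arm --twist '[[0, 0, 0], [0, 0, 0], [0, 0, 0], [0, 0, 0], [0, 0, 0], [0, 0, 0], [0, 0, 0]]' --xyz '[[0, -1, 0], [0, -1, 0], [0, -1, 0], [0, -1, 0], [0, -1, 0], [0, 0, 0], [0, 0, 0]]' --claw '[0.3, 0.3, 0.3, 0.3, 0.3, 0.3, 0.3]'

```text
time: 12.55
tool_pos: [0.6012, 0.2203, 0.066]
ee_rot: [0.999, -0.033, -0.0, -0.0]
ft_force: [-0.4, 1.2, -1.9]
finger_gap: 0.383
grip_force: 49.7
```

>>> move_arm --twist '[[0, 0, 0], [0, 0, 0], [0, 0, 0], [0, 0, 0]]' --xyz '[[0, -1, 0], [0, -1, 0], [0, 0, 0], [0, 0, 0]]' --claw '[0.3, 0.3, 0.3, 0.3]'

```text
time: 12.88
tool_pos: [0.6014, 0.2223, 0.0661]
ee_rot: [0.999, -0.033, 0.0, -0.0]
ft_force: [0.3, 0.4, -1.3]
finger_gap: 0.384
grip_force: 49.7
```

>>> move_arm --twist '[[0, 0, 0], [0, 0, 0], [0, 0, 0]]' --xyz '[[0, -1, 0], [0, 0, 0], [0, 0, 0]]' --claw '[0.3, 0.3, 0.3]'

```text
time: 13.13
tool_pos: [0.6014, 0.2233, 0.0661]
ee_rot: [0.999, -0.033, 0.0, -0.0]
ft_force: [-0.5, -0.6, -1.7]
finger_gap: 0.388
grip_force: 49.7
```

>>> move_arm --twist '[[0, 0, 0], [0, 0, 0], [0, 0, 0]]' --xyz '[[0, -1, 0], [0, 0, 0], [0, 0, 0]]' --claw '[0.3, 0.3, 0.3]'

```text
time: 13.38
tool_pos: [0.6015, 0.2243, 0.066]
ee_rot: [0.999, -0.033, -0.0, -0.0]
ft_force: [-0.8, -0.9, -1.0]
finger_gap: 0.382
grip_force: 49.7
```

>>> move_arm --twist '[[0, 0, 0], [0, 0, 0], [0, 0, 0]]' --xyz '[[0, -0.7, 0], [0, 0, 0], [0, 0, 0]]' --claw '[0.3, 0.3, 0.3]'

```text
time: 13.63
tool_pos: [0.6015, 0.2249, 0.066]
ee_rot: [0.999, -0.033, -0.0, -0.0]
ft_force: [-0.7, 0.1, -1.3]
finger_gap: 0.386
grip_force: 49.7
```

>>> move_arm --twist '[[0, 0, 0], [0, 0, 0], [0, 0, 0]]' --xyz '[[0, -0.7, 0], [0, 0, 0], [0, 0, 0]]' --claw '[0.3, 0.3, 0.3]'

```text
time: 13.88
tool_pos: [0.6016, 0.2253, 0.066]
ee_rot: [0.999, -0.033, -0.0, 0.0]
ft_force: [-0.4, -4.9, -0.8]
finger_gap: 0.382
grip_force: 49.7
```

Stop met (−4.9 N at y = 0.2253). Ease off a hair and raise slowly.

>>> move_arm --twist '[[0, 0, 0], [0, 0, 0], [0, 0, 0], [0, 0, 0], [0, 0, 0], [0, 0, 0]]' --xyz '[[0, 0.2, 0], [0, 0, -0.5], [0, 0, -0.5], [0, 0, -0.5], [0, 0, 0], [0, 0, 0]]' --claw '[0.3, 0.3, 0.3, 0.3, 0.3, 0.3]'

```text
time: 14.38
tool_pos: [0.6015, 0.2253, 0.0674]
ee_rot: [0.999, -0.033, -0.0, 0.0]
ft_force: [-1.3, -5.3, -4.8]
finger_gap: 0.387
grip_force: 49.9
```

>>> move_arm --twist '[[0, 0, 0], [0, 0, 0], [0, 0, 0], [0, 0, 0]]' --xyz '[[0, 0, -0.5], [0, 0, -0.5], [0, 0, 0], [0, 0, 0]]' --claw '[0.3, 0.3, 0.3, 0.3]'

```text
time: 14.72
tool_pos: [0.6015, 0.2253, 0.0685]
ee_rot: [0.999, -0.033, -0.0, 0.0]
ft_force: [-0.7, -5.2, -3.7]
finger_gap: 0.386
grip_force: 50.0
```

>>> move_arm --twist '[[0, 0, 0], [0, 0, 0], [0, 0, 0], [0, 0, 0]]' --xyz '[[0, 0.3, -0.5], [0, 0, -0.5], [0, 0, 0], [0, 0, 0]]' --claw '[0.3, 0.3, 0.3, 0.3]'

```text
time: 15.05
tool_pos: [0.6016, 0.2252, 0.0697]
ee_rot: [0.999, -0.033, 0.0, -0.0]
ft_force: [-1.1, -4.4, -2.7]
finger_gap: 0.38
grip_force: 50.1
```

>>> move_arm --twist '[[0, 0, 0], [0, 0, 0], [0, 0, 0], [0, 0, 0]]' --xyz '[[0, 0, -0.5], [0, 0, -0.5], [0, 0, 0], [0, 0, 0]]' --claw '[0.3, 0.3, 0.3, 0.3]'

```text
time: 15.38
tool_pos: [0.6014, 0.2251, 0.0703]
ee_rot: [0.999, -0.033, -0.0, -0.0]
ft_force: [0.3, -4.1, -8.9]
finger_gap: 0.385
grip_force: 50.3
```

>>> move_arm --twist '[[0, 0, 0], [0, 0, 0], [0, 0, 0]]' --xyz '[[0, 0, -0.5], [0, 0, 0], [0, 0, 0]]' --claw '[0.3, 0.3, 0.3]'

```text
time: 15.63
tool_pos: [0.6014, 0.2251, 0.0707]
ee_rot: [0.999, -0.033, -0.0, 0.0]
ft_force: [0.4, -3.5, -12.9]
finger_gap: 0.384
grip_force: 50.6
```

>>> move_arm --twist '[[0, 0, 0], [0, 0, 0], [0, 0, 0], [0, 0, 0]]' --xyz '[[0, 0, -0.4], [0, 0, 0], [0, 0, 0], [0, 0, 0]]' --claw '[0.3, 0.3, 0.3, 0.3]'

```text
time: 15.97
tool_pos: [0.6013, 0.2251, 0.0711]
ee_rot: [0.999, -0.033, -0.0, 0.0]
ft_force: [1.4, -3.5, -18.8]
finger_gap: 0.384
grip_force: 51.0
```

>>> move_arm --twist '[[0, 0, 0], [0, 0, 0], [0, 0, 0], [0, 0, 0], [0, 0, 0], [0, 0, 0], [0, 0, 0], [0, 0, 0]]' --xyz '[[0, 0, 0], [0, 0, 0], [0, 0, 0], [0, 0, 0], [0, 0, 0], [0, 0, 0], [0, 0, 0], [0, 0, 0]]' --claw '[0.3, 0.3, 0.3, 0.3, 0.3, 0.3, 0.3, 0.3]'

```text
time: 16.63
tool_pos: [0.6014, 0.2251, 0.0713]
ee_rot: [0.999, -0.033, -0.0, 0.0]
ft_force: [-0.0, -4.7, -20.7]
finger_gap: 0.386
grip_force: 51.3
```

>>> move_arm --twist '[[0, 0, 0], [0, 0, 0], [0, 0, 0]]' --xyz '[[0, 0, 0.3], [0, 0, 0], [0, 0, 0]]' --claw '[0.3, 0.3, 0.3]'

```text
time: 16.88
tool_pos: [0.6015, 0.2251, 0.0712]
ee_rot: [0.999, -0.033, -0.0, -0.0]
ft_force: [-0.7, -4.5, -18.1]
finger_gap: 0.385
grip_force: 51.4
```

>>> move_arm --twist '[[0, 0, 0], [0, 0, 0], [0, 0, 0], [0, 0, 0]]' --xyz '[[0, 0, 0.1], [0, 0, 0], [0, 0, 0], [0, 0, 0]]' --claw '[0.3, 0.3, 0.3, 0.3]'

```text
time: 17.22
tool_pos: [0.6016, 0.2251, 0.0712]
ee_rot: [0.999, -0.033, 0.0, -0.0]
ft_force: [-1.9, -5.1, -16.6]
finger_gap: 0.381
grip_force: 51.5
```

>>> move_arm --twist '[[0, 0, 0], [0, 0, 0], [0, 0, 0], [0, 0, 0], [0, 0, 0], [0, 0, 0]]' --xyz '[[0, 0, 0], [0, 0, 0], [0, 0, 0], [0, 0, 0], [0, 0, 0], [0, 0, 0]]' --claw '[0.3, 0.3, 0.3, 0.3, 0.3, 0.3]'

```text
time: 17.72
tool_pos: [0.6015, 0.2251, 0.0711]
ee_rot: [0.999, -0.033, 0.0, -0.0]
ft_force: [-1.0, -5.4, -15.7]
finger_gap: 0.385
grip_force: 51.5
```

>>> move_arm --twist '[[0, 0, 0], [0, 0, 0], [0, 0, 0], [0, 0, 0], [0, 0, 0], [0, 0, 0], [0, 0, 0], [0, 0, 0], [0, 0, 0], [0, 0, 0]]' --xyz '[[0, 0, 0], [0, 0, 0], [0, 0, 0], [0, 0, 0], [0, 0, 0], [0, 0, 0], [0, 0, 0], [0, 0, 0], [0, 0, 0], [0, 0, 0]]' --claw '[0.3, 0.3, 0.3, 0.3, 0.3, 0.3, 0.3, 0.3, 0.3, 0.3]'

```text
time: 18.55
tool_pos: [0.6016, 0.2251, 0.0712]
ee_rot: [0.999, -0.033, 0.0, -0.0]
ft_force: [-0.8, -4.5, -17.3]
finger_gap: 0.381
grip_force: 51.5
```

>>> move_arm --twist '[[0, 0, 0], [0, 0, 0], [0, 0, 0], [0, 0, 0], [0, 0, 0], [0, 0, 0], [0, 0, 0], [0, 0, 0], [0, 0, 0], [0, 0, 0]]' --xyz '[[0, 0, 0], [0, 0, 0], [0, 0, 0], [0, 0, 0], [0, 0, 0], [0, 0, 0], [0, 0, 0], [0, 0, 0], [0, 0, 0], [0, 0, 0]]' --claw '[0.3, 0.3, 0.3, 0.3, 0.3, 0.3, 0.3, 0.3, 0.3, 0.3]'

```text
time: 19.38
tool_pos: [0.6016, 0.2251, 0.0712]
ee_rot: [0.999, -0.033, 0.0, -0.0]
ft_force: [-1.3, -4.6, -15.8]
finger_gap: 0.382
grip_force: 51.5
```

>>> move_arm --twist '[[0, 0, 0], [0, 0, 0], [0, 0, 0], [0, 0, 0], [0, 0, 0], [0, 0, 0], [0, 0, 0], [0, 0, 0]]' --xyz '[[0, 0, 0], [0, 0, 0], [0, 0, 0], [0, 0, 0], [0, 0, 0], [0, 0, 0], [0, 0, 0], [0, 0, 0]]' --claw '[0.3, 0.3, 0.3, 0.3, 0.3, 0.3, 0.3, 0.3]'

```text
time: 20.05
tool_pos: [0.6016, 0.2251, 0.0712]
ee_rot: [0.999, -0.033, 0.0, -0.0]
ft_force: [-1.3, -5.3, -15.8]
finger_gap: 0.383
grip_force: 51.5
```

Held ~16 N for over 2 s, no movement. Lower it.

>>> move_arm --twist '[[0, 0, 0], [0, 0, 0], [0, 0, 0], [0, 0, 0], [0, 0, 0], [0, 0, 0], [0, 0, 0], [0, 0, 0], [0, 0, 0]]' --xyz '[[0, 0, 1], [0, 0, 1], [0, 0, 1], [0, 0, 1], [0, 0, 1], [0, 0, 1], [0, 0, 0.5], [0, 0, 0], [0, 0, 0]]' --claw '[0.3, 0.3, 0.3, 0.3, 0.3, 0.3, 0.3, 0.3, 0.3]'

```text
time: 20.8
tool_pos: [0.6029, 0.2253, 0.0668]
ee_rot: [0.999, -0.033, 0.002, -0.0]
ft_force: [0.4, -6.2, 0.5]
finger_gap: 0.383
grip_force: 53.3
```

>>> move_arm --twist '[[0, 0, 0], [0, 0, 0], [0, 0, 0]]' --xyz '[[0, 0, 0.5], [0, 0, 0], [0, 0, 0]]' --claw '[0.3, 0.3, 0.3]'

```text
time: 21.05
tool_pos: [0.6029, 0.2253, 0.0663]
ee_rot: [0.999, -0.033, 0.002, -0.0]
ft_force: [-3.0, -5.9, 1.6]
finger_gap: 0.385
grip_force: 53.4
```

>>> move_arm --twist '[[0, 0, 0], [0, 0, 0], [0, 0, 0]]' --xyz '[[0, 0.4, 0.5], [0, 0, 0], [0, 0, 0]]' --claw '[0.3, 0.3, 0.3]'

```text
time: 21.3
tool_pos: [0.6024, 0.2251, 0.0648]
ee_rot: [0.999, -0.033, 0.001, -0.001]
ft_force: [-0.0, -2.4, -0.7]
finger_gap: 0.384
grip_force: 53.5
```

>>> move_arm --twist '[[0, 0, 0], [0, 0, 0], [0, 0, 0]]' --xyz '[[0, 0.2, 0.5], [0, 0, 0], [0, 0, 0]]' --claw '[0.3, 0.3, 0.3]'

```text
time: 21.55
tool_pos: [0.6022, 0.225, 0.0641]
ee_rot: [0.999, -0.033, 0.001, -0.001]
ft_force: [-0.4, -1.2, 6.5]
finger_gap: 0.383
grip_force: 54.5
```

```bash
python3 - <<'E'
from bench import arm
from h import *
s=arm.sense();print(s["tool_pos"],s["ee_rot"],s["ft_force"],s["moment"])
S=arm.capture("side");a=cv2.resize(S["color"][120:240,240:360],(600,600),interpolation=cv2.INTER_CUBIC);cv2.imwrite("pics/s4.png",a)
E
```

```text
[0.60217965 0.22504532 0.06412294] [ 9.99470060e-01 -3.25297823e-02  1.01882714e-03 -6.11284236e-04] [-0.35516316 -1.18079624  6.48722637] [-0.04354376 -0.04616363 -0.00841426]
```

View pics/s4.png

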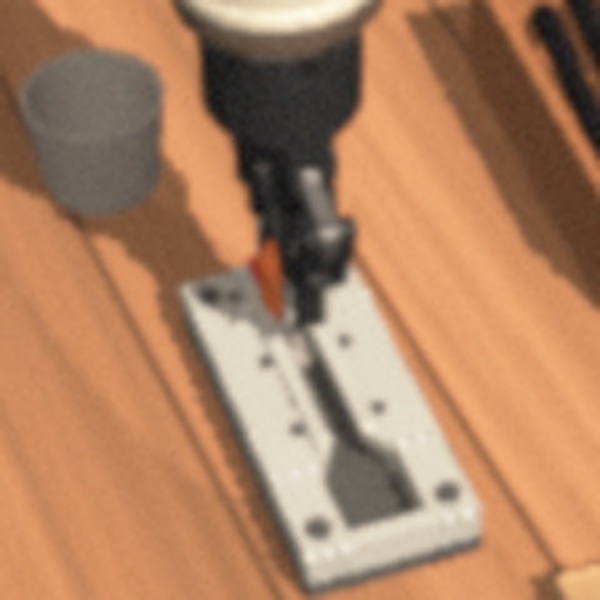

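Knob and gripper stand at the stop (crop 285,280), the shank in the slot at (300,345); z equals the earlier floor contact, so it did not slip. Release.

>>> move_arm --twist '[[0, 0, 0], [0, 0, 0], [0, 0, 0], [0, 0, 0], [0, 0, 0], [0, 0, 0], [0, 0, 0], [0, 0, 0]]' --xyz '[[0, 0, -0.6], [0, 0, 0], [0, 0, 0], [0, 0, 0], [0, 0, 0], [0, 0, 0], [0, 0, 0], [0, 0, 0]]' --claw '[0.3, 0.3, 0.42, 0.46, 0.5, 0.6, 0.7, 0.8]' --newtons 20

```text
time: 22.27
tool_pos: [0.6015, 0.2245, 0.0636]
ee_rot: [0.999, -0.033, -0.0, -0.0]
ft_force: [-0.4, 0.0, -0.4]
finger_gap: 0.797
grip_force: 0.0
```

>>> move_arm --twist '[[0, 0, 0], [0, 0, 0], [0, 0, 0], [0, 0, 0], [0, 0, 0], [0, 0, 0], [0, 0, 0], [0, 0, 0], [0, 0, 0]]' --xyz '[[0, 0, 0], [0, 0, -2], [0, 0, -5], [0, 0, -10], [0, 0, -15], [0, 0, -20], [0, 0, -25], [0, 0, -25], [0, 0, 0]]' --claw '[0.9, 0.9, 0.9, 0.9, 0.9, 0.9, 0.9, 0.9, 0.9]'

```text
time: 23.02
tool_pos: [0.6031, 0.225, 0.1721]
ee_rot: [0.999, -0.033, 0.004, -0.001]
ft_force: [0.9, -0.6, -0.3]
finger_gap: 0.898
grip_force: 0.0
```

>>> move_arm --twist '[[0, 0, 0], [0, 0, 0], [0, 0, 0], [0, 0, 0], [0, 0, 0], [0, 0, 0], [0, 0, 0], [0, 0, 0]]' --xyz '[[-25, 0, -5], [-30, 0, -5], [-30, 0, -5], [-30, 0, -5], [-30, 0, -5], [-30, 0, -5], [-20, 0, 0], [0, 0, 0]]' --claw '[0.9, 0.9, 0.9, 0.9, 0.9, 0.9, 0.9, 0.9]'

```text
time: 23.68
tool_pos: [0.4042, 0.2376, 0.1972]
ee_rot: [0.999, -0.032, 0.001, -0.001]
ft_force: [0.1, -0.4, -0.3]
finger_gap: 0.898
grip_force: 0.0
```

```bash
python3 - <<'E'
from bench import arm
from h import *
s=arm.sense();print(s["time"],s["tool_pos"],s["ft_force"])
S=arm.capture("side");T=arm.capture("top")
pickle.dump((S,T),open("f.pkl","wb"))
a=cv2.resize(S["color"][130:240,250:350],(500,550),interpolation=cv2.INTER_CUBIC);b=cv2.resize(T["color"][205:270,195:295],(300,195),interpolation=cv2.INTER_CUBIC)
im=np.zeros((550,800,3),np.uint8);im[:,:500]=a;im[:195,500:]=b;cv2.imwrite("pics/f.png",im)
E
```

```text
23.6833 [0.40417814 0.2376034  0.19723607] [ 0.12318994 -0.44761828 -0.29188597]
```

View pics/f.png

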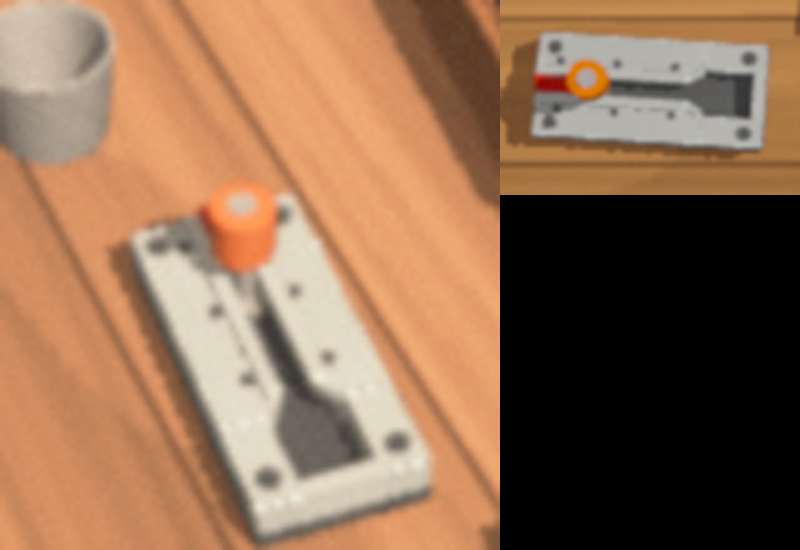

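The bolt stands upright at the stop (cap at crop 240,205; from the top 587,78). A quick numeric check, then hand in.

```bash
python3 - <<'E'
from h import *
S,T=pickle.load(open("f.pkl","rb"))
a=blob(T,(0,0,150),(179,110,255),(195+25,205+22,195+34,205+31));b=blob(S,(0,0,170),(179,110,255),(292,165,304,175))
print(a[:2],b[:2],tri(T,a[0],S,b[0]))
for n,c in(("T",T),("S",S)):
    d=cv2.absdiff(pickle.load(open({"T":"top0.pkl","S":"side0.pkl"}[n],"rb"))["color"],c["color"]).max(2);print(n,[(k,int((d[y0:y1,x0:x1]>45).sum())) for k,(x0,y0,x1,y1) in ({"blue":(378,262,404,290),"driver":(305,228,322,302),"tin":(135,230,172,268),"offcut":(297,172,325,220),"oil":(455,230,500,262)}.items() if n=="T" else {"blue":(312,312,345,350)}.items())])
E
```

```text
(array([223.29411765, 230.5       ]), array([ 0,  1,  7,  6, 34], dtype=int32)) (array([297.89473684, 170.42105263]), array([ 4,  4,  5,  4, 19], dtype=int32)) (array([0.60241109, 0.22260957, 0.08499077]), np.float64(0.0011134718639115068))
T [('blue', 0), ('driver', 0), ('tin', 0), ('offcut', 0), ('oil', 0)]
S [('blue', 0)]
```

```bash
python3 - <<'E'
from h import *
S,T=pickle.load(open("f.pkl","rb"));T0=pickle.load(open("top0.pkl","rb"))
a=blob(T,(0,0,150),(179,110,255),(218,225,230,237));print(a[0],a[1],onz(T,a[0],.0865))
h=cv2.cvtColor(T["color"],cv2.COLOR_BGR2HSV)
m=cv2.inRange(h,np.array((6,150,170)),np.array((25,255,255)))[222:240,214:234]
# knob: ring + cap filled
cs,_=cv2.findContours(m,cv2.RETR_EXTERNAL,cv2.CHAIN_APPROX_NONE);k=max(cs,key=cv2.contourArea)
(c,r)=cv2.minEnclosingCircle(k);print("knob",np.array(c)+[214,222],r,onz(T,np.array(c)+[214,222],.083))
for n,c in(("T0",T0),("T",T)):
    row=c["color"][230:236,200:250].astype(int).mean(0);print(n,[(200+i,int(v[2]-v[1])) for i,v in enumerate(row) if 200+i<234])
b=blob(S,(0,0,150),(179,125,255),(290,160,307,176));print(b[0],b[1],onz(S,b[0],.0865))
E
```

```text
[223.29411765 230.5       ] [ 2  3  7  6 34] [[0.60168538 0.22251909 0.0865    ]]
knob [223.5 231.5] 6.670932292938232 [[0.59958466 0.2225245  0.083     ]]
T0 [(200, 40), (201, 41), (202, 40), (203, 40), (204, 40), (205, 46), (206, 88), (207, 145), (208, 163), (209, 163), (210, 163), (211, 163), (212, 166), (213, 169), (214, 165), (215, 162), (216, 163), (217, 170), (218, 171), (219, 166), (220, 167), (221, 166), (222, 153), (223, 104), (224, 35), (225, 1), (226, 0), (227, 1), (228, 1), (229, 1), (230, 1), (231, 1), (232, 1), (233, 0)]
T [(200, 39), (201, 39), (202, 39), (203, 39), (204, 38), (205, 43), (206, 70), (207, 110), (208, 117), (209, 109), (210, 107), (211, 104), (212, 103), (213, 104), (214, 104), (215, 104), (216, 103), (217, 100), (218, 100), (219, 95), (220, 75), (221, 50), (222, 37), (223, 34), (224, 35), (225, 43), (226, 64), (227, 86), (228, 94), (229, 90), (230, 77), (231, 47), (232, 12), (233, 0)]
[298.         170.22222222] [ 5  8  7  5 27] [[0.60289221 0.22151168 0.0865    ]]
```

Image suggests perhaps a 1–2 mm gap to the stop, so I'll regrip once and seat it with light pressure.

>>> move_arm --twist '[[0, 0, 0], [0, 0, 0], [0, 0, 0], [0, 0, 0], [0, 0, 0], [0, 0, 0], [0, 0, 0], [0, 0, 0], [0, 0, 0], [0, 0, 0]]' --xyz '[[20, 0, 0], [30, 0, 0], [30, 0, 0], [30, 0, 0], [30, 0, 0], [30, 0, 0], [20, 0, 0], [8, 0, 0], [0, 0, 0], [0, 0, 0]]' --claw '[0.9, 0.9, 0.9, 0.9, 0.9, 0.9, 0.9, 0.9, 0.9, 0.9]'

```text
time: 24.62
tool_pos: [0.6044, 0.2241, 0.1951]
ee_rot: [0.999, -0.033, -0.001, 0.0]
ft_force: [-1.3, 1.3, -0.4]
finger_gap: 0.902
grip_force: 0.0
```

>>> move_arm --twist '[[0, 0, 0], [0, 0, 0], [0, 0, 0], [0, 0, 0], [0, 0, 0], [0, 0, 0], [0, 0, 0], [0, 0, 0], [0, 0, 0], [0, 0, 0]]' --xyz '[[-2.3, -0.7, 0], [0, 0, 20], [0, 0, 22], [0, 0, 22], [0, 0, 22], [0, 0, 18], [0, 0, 14], [0, 0, 9], [0, 0, 0], [0, 0, 0]]' --claw '[0.9, 0.9, 0.9, 0.9, 0.9, 0.9, 0.9, 0.9, 0.9, 0.9]'

```text
time: 25.45
tool_pos: [0.6019, 0.2254, 0.0693]
ee_rot: [0.999, -0.032, 0.0, -0.0]
ft_force: [0.4, 0.6, 0.5]
finger_gap: 0.899
grip_force: 0.0
```

>>> move_arm --twist '[[0, 0, 0], [0, 0, 0], [0, 0, 0], [0, 0, 0], [0, 0, 0], [0, 0, 0], [0, 0, 0], [0, 0, 0], [0, 0, 0], [0, 0, 0]]' --xyz '[[0, 0, 0], [0, 0, 0], [0, 0, 0], [0, 0, 0], [0, 0, 0], [0, 0, 0], [0, 0, 0], [0, 0, 0], [0, 0, 0], [0, 0, 0]]' --claw '[0.7, 0.55, 0.5, 0.46, 0.43, 0.4, 0.36, 0.3, 0.3, 0.3]' --newtons 20

```text
time: 26.28
tool_pos: [0.6024, 0.2253, 0.0689]
ee_rot: [0.999, -0.033, 0.0, -0.0]
ft_force: [0.4, 2.2, 3.7]
finger_gap: 0.395
grip_force: 19.8
```

>>> move_arm --twist '[[0, 0, 0], [0, 0, 0], [0, 0, 0]]' --xyz '[[0, -0.6, 0], [0, 0, 0], [0, 0, 0]]' --claw '[0.3, 0.3, 0.3]'

```text
time: 26.53
tool_pos: [0.6024, 0.2256, 0.0689]
ee_rot: [0.999, -0.033, 0.0, 0.0]
ft_force: [-0.7, -0.7, 5.6]
finger_gap: 0.395
grip_force: 19.4
```

>>> move_arm --twist '[[0, 0, 0], [0, 0, 0], [0, 0, 0]]' --xyz '[[0, -0.6, 0], [0, 0, 0], [0, 0, 0]]' --claw '[0.3, 0.3, 0.3]'

```text
time: 26.78
tool_pos: [0.6025, 0.2258, 0.0689]
ee_rot: [0.999, -0.033, 0.0, 0.0]
ft_force: [-0.3, -4.4, 6.1]
finger_gap: 0.391
grip_force: 19.3
```

Seated again; release and retreat.

>>> move_arm --twist '[[0, 0, 0], [0, 0, 0], [0, 0, 0], [0, 0, 0], [0, 0, 0], [0, 0, 0], [0, 0, 0], [0, 0, 0]]' --xyz '[[0, 0, 0], [0, 0, 0], [0, 0, 0], [0, 0, 0], [0, 0, 0], [0, 0, 0], [0, 0, 0], [0, 0, 0]]' --claw '[0.39, 0.41, 0.44, 0.5, 0.6, 0.7, 0.8, 0.9]'

```text
time: 27.45
tool_pos: [0.6023, 0.2264, 0.0686]
ee_rot: [0.999, -0.033, -0.0, -0.0]
ft_force: [0.4, -0.3, 0.4]
finger_gap: 0.897
grip_force: 0.0
```

>>> move_arm --twist '[[0, 0, 0], [0, 0, 0], [0, 0, 0], [0, 0, 0], [0, 0, 0], [0, 0, 0], [0, 0, 0], [0, 0, 0], [0, 0, 0]]' --xyz '[[0, 0, 0], [0, 0, -2], [0, 0, -5], [0, 0, -10], [0, 0, -15], [0, 0, -20], [0, 0, -25], [0, 0, -25], [0, 0, 0]]' --claw '[0.9, 0.9, 0.9, 0.9, 0.9, 0.9, 0.9, 0.9, 0.9]'

```text
time: 28.2
tool_pos: [0.6039, 0.2268, 0.1772]
ee_rot: [0.999, -0.033, 0.004, -0.001]
ft_force: [1.1, 1.3, -0.3]
finger_gap: 0.902
grip_force: 0.0
```

>>> move_arm --twist '[[0, 0, 0], [0, 0, 0], [0, 0, 0], [0, 0, 0], [0, 0, 0], [0, 0, 0], [0, 0, 0], [0, 0, 0]]' --xyz '[[-25, 0, -5], [-30, 0, -5], [-30, 0, -5], [-30, 0, -5], [-30, 0, -5], [-30, 0, -5], [-20, 0, 0], [0, 0, 0]]' --claw '[0.9, 0.9, 0.9, 0.9, 0.9, 0.9, 0.9, 0.9]'

```text
time: 28.87
tool_pos: [0.405, 0.2395, 0.2023]
ee_rot: [0.999, -0.032, 0.001, -0.001]
ft_force: [-0.1, -1.3, 0.4]
finger_gap: 0.897
grip_force: 0.0
```

```bash
python3 - <<'E'
from bench import arm
from h import *
S=arm.capture("side");T=arm.capture("top");S0,T0=pickle.load(open("f.pkl","rb"))
for T_,S_ in((T0,S0),(T,S)):
    a=blob(T_,(0,0,150),(179,110,255),(218,225,230,237));b=blob(S_,(0,0,150),(179,125,255),(290,160,307,176))
    print(a[0],b[0],onz(T_,a[0],.0865),onz(S_,b[0],.0865),tri(T_,a[0],S_,b[0]))
cv2.imwrite("pics/f2.png",cv2.resize(S["color"][130:240,250:350],(500,550),interpolation=cv2.INTER_CUBIC))
E
```

```text
[223.29411765 230.5       ] [298.         170.22222222] [[0.60168538 0.22251909 0.0865    ]] [[0.60289221 0.22151168 0.0865    ]] (array([0.60247628, 0.22244292, 0.08573694]), np.float64(0.001442874626098911))
[222.78787879 230.54545455] [297.71428571 170.07142857] [[0.60157138 0.22379471 0.0865    ]] [[0.60245646 0.22230403 0.0865    ]] (array([0.60235802, 0.22384287, 0.08512333]), np.float64(0.0012746245616571759))
```

View pics/f2.png

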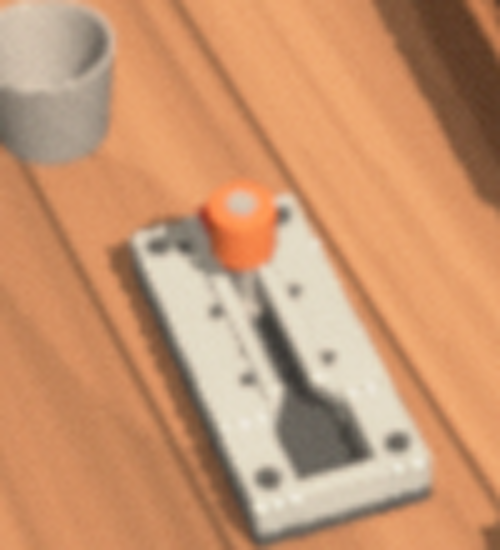

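The bolt (cap at crop 240,203) stands upright; its y has moved +1.3 mm to 0.2238, matching the home position (0.2242). Hand in.

```bash
python3 -c "
from bench import arm
print(arm.job_done())"
```

```text
the job is handed in; nothing more can be done
None
```

The orange bolt stands upright at the red stop and held an upward tug of about 16 N for two seconds (highest reading 20.7 N); I regripped it once afterwards to close a gap of about 1.5 mm to the stop, a camera check of the blue bolt, driver, tin, pale offcut and oil bottle before that regrip showed no change, and the job is handed in at about 29 s.

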